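# Hang the sample tray on the slotted bench rack and lock it

### The job

Hang the loose blue tray in the rack's free bay, level with the tray that already hangs in the other bay: hook its four claws into the slots of the two uprights, then press it down until it sits fully home and the orange catch has snapped out over its lower edge. The sheet-metal claws bend if they are forced, so feel your way into the slots and press no harder than the catch needs, at no time with more than 30 N; leave the other things on the bench where they are.

Things in the scene. Friction and masses are not known exactly. Their poses are not given: they have to be found in the camera images.
- tray: loose open blue tray on the bench, 0.17 kg, with a grey metal hook plate across its rear. Origin: plate's rear face, tray's middle line, lower edge (bench height at the start). x points to the rear, as the claws do; z up. Tray: 50 mm wide (y), x -112 to -4 mm, side walls 34 mm high, front wall 26. Plate: 100 mm wide, x -4 to 0, 76 mm high; its edge strip z 0 to 4 mm is what the catch holds
- grip (a point): point on the tray at x -45 mm, z 25 mm, midway between the outer faces of its two side walls (50 mm apart, 34 mm high): grip here from above across the walls, a grip of about 45 N holds it well; the hook plate begins 41 mm to the rear of this point and is wider than the tray
- claws (a point): nominal middle of the four claws' rear ends (tray x +10.7 mm). Claws are 5 mm thick, 38 mm left and right of the plate's middle; necks at tray z 18-25 and 58-65 mm, tips turned down 16 mm below the necks, 5.7 mm behind the plate. The plate is bolted through slotted holes: it and the claws stand up to 6 mm left or right of this point, not measured, differing each time; it does not shift in use
- ledge (a point): nominal middle of the flat press ledge on top of the hook plate: 44 mm wide, 18 mm deep (tray x -18 to 0), 76 mm above the tray's lower edge; it may stand up to 6 mm left or right of this point with the plate. Press here, close to the uprights, with closed fingertips
- seat (a point): where the tray's origin belongs when home: free bay, midway between its two white uprights, in the plane of their front faces; x into the rack (away from the robot), z up. Uprights: 76 mm apart between centres, 22 mm wide, from 87 mm below to 107 mm above this point. Home sideways means the claws are in the slots, so the tray may be up to 7 mm off with its plate
- slots (a point): middle of the two upper slots needed, 72.5 mm above the seat point, in the plane of the faces. Slots are 7.5 mm wide, 29 high, every 40 mm; faces 4 mm thick, smooth. Hold the tray 19 mm above home (16 to 22 goes in), the claws centred to about 1 mm, then go straight in: the plate meets the faces when the claws are through; claws beside a slot stop 10.7 mm short. Then straight down
- catch (a joint): orange spring catch midway between the free bay's uprights: 0 = out, 4 mm proud of the faces; grows (m) as pushed in, at most 0.007. Bevelled above, flat below, underside 5 mm above the seat. Coming down, the tray rests on it about 8 mm above home, already hooked and hanging safely if let go; some 10 to 16 N straight down drives it past, the catch snaps out and the tray meets its stop
- rack: rack's grey foot plate, 300 mm wide (y), 125 deep, fixed on levelling feet (height differs by up to 10 mm); origin on its underside, middle, in the plane of the faces; x into the rack. The seat is 95 mm above it and 75 mm left or right. A wall shelf hangs 0.59 m above the bench from x = 0.57 m back: keep the wrist in front of it
- used_bay: the other bay, same uprights, with a tray hanging at the right level and a yellow-capped jar in it, all fixed, 150 mm beside the free bay (left or right); origin at its uprights' foot, midway, in the plane of the faces. Its tray stands 112 mm out to the front, the jar reaches 154 mm and the uprights 194 mm above the origin: carry the loose tray over them
- petri_dish: clear petri dish, 58 mm across and 13 mm high, origin at the centre of its underside; a bystander, to be left alone
- red_marker: red marker pen lying on the bench, 130 mm long along its y axis, 15 mm thick; a bystander, to be left alone. To its right, round x 0.57, y -0.59 m and within 180 mm of there, stands the fixed tall microscope: keep the arm and gripper clear of it
- white_jar: white jar with a white cap, 55 mm across and 80 mm high, origin at the centre of its underside; a bystander, to be left alone
Mind the look-alikes: they are no part of the job. There is more than one size of the tray; the one meant has the size given above.

How it is judged:
By the outcome, as a careful person would: the job done as asked, in the order asked, and still so for the second after the job is handed in, with the robot touching nothing.
It also fails if it takes over 53 s, if anything falls off the work surface, if the arm or the gripper's body presses on something with over 40 N, if the wrist force passes 120 N, or if a joint passes its speed limit or range.

### The arm

A 6-joint arm with a two-finger parallel gripper is mounted at the origin on a cart in front of the work surface, level with it; the furniture and walls round the work are solid. World frame = base frame: x ahead of the robot, y to its left, z up, the work surface at z = 0. Lengths are in m, angles in rad, forces in N, time in s.
With the tool pointing down it reaches from about 0.35 to 0.95 m from the base axis. Payload 17.4 kg.
Tool frame: the origin (TCP) lies at the very end of the fingers, on their centre line; the grasp point (between the pads) lies 19 mm behind it; z points along the fingers, y is the line along which they close (so a half turn about z gives the same grasp; the last joint's range is limited). The gripper opens to 93 mm and grips with 3 to 60 N. Pads are 15 mm wide; open, the fingers measure 128 mm over their backs; the gripper's body (75 mm by 188 mm) begins 65 mm behind the grasp point.
Start: joints at [-1.247, 0.116, 1.442, -0, 1.584, -0.038], TCP at [0.239, -0.631, 0.219] pointing down, gripper open.
Joint ranges: [-2.83, 2.83], [-0.83, 2.19], [0.07, 2.5], [-1.14, 4.28], [0.01, 3], [-2.97, 2.97]. Speed limits (rad/s): [1.89, 1.89, 2.22, 3.14, 3.14, 3.14].

### API

Orientations are given as a rotation vector (axis times angle).
In Python, from rig import r gives the robot as it stands. The module is installed in compiled form; this text tells all that it offers.
- The arm moves only by the shell command python3 -m crank 'ROWS' [FORCE]. ROWS is JSON, a list of rows, each a list of 3 entries, a list of its own where there are three numbers: the opening, from 0 (shut) to 1 (fully open), then the shift along the tool's x, y, z in units of 25 mm (1.0 is 25 mm), then the turn, a rotation vector about the tool's x, y, z in units of 5 degrees (1.0 is 5 degrees). A call has 1 to 12 rows; each row shifts and turns the commanded pose from where the row before left it, along the tool's axes as they then stand; what a row does not reach is not made up. A row lasts 1/12 s, in which the tool goes at most 41.7 mm and 7.16 degrees, less where a joint would pass 70% of its speed; a pose out of reach is approached as far as the arm can. A call is refused whole if a number of a shift passes 1 or a number of a turn 1, either way. A call with a gripper value outside its range is refused whole. The fingers move at their own pace and stop on an object; FORCE is the grip in N (left out, the last holds). Time passes only in rows, so rows that do not move let the fingers close. It gives the time, the measured TCP pose, the force, the opening and the grip force at its end, in the units of the state.
- r.get_obs(): the state, without advancing time (a new reading comes with each control period).
- r.grab_frame(name): name is "scene" or "top" or "wrist"; returns a dict with "image" (384x512x3 uint8, blue, green, red), "fx", "fy", "cx", "cy" (pixels), "R" (3x3) and "t" (3): a world point X has camera coordinates R X + t. Camera axes: x right, y down, z forward; pixel columns grow to the right and rows downward; lengths in m; the calibration is good to about 2 mm. The wrist camera is an equidistant fisheye: a pixel r from the principal point sees the ray r / f radians off the axis. A picture is of the moment at which its call begins. There is no depth.
- r.sign_off(): hands the job in; it is judged then, once.
Trained networks look in a picture, given as the dict that the camera call returned (one of the last four; its "shot" number tells which), for a name from the list of things; names that differ only in an ending like _2 or _b are one class to them, and where a whole thing is asked for, a point or a joint stands for the part that bears it (a point fixed in the world has none). Each returns a list of dicts, best first, with "score" (0 to 1); they miss things now and then, are a little off and sometimes report something else, mostly with a low value. They report only what shows in the picture. A call takes as long as a camera call. They do not tell look-alikes from the thing itself.
- r.regions_of(picture, query): "mask" (384x512 bool, what is visible of it) and "location" ([column, row] in pixels, amid what is visible of it).
- r.landmark_of(picture, query): "location" ([column, row] in pixels: a listed point, or the origin of a listed thing).
The state is a dict: "clock": time; "q": joint angles; "dq": joint speeds; "tau": joint torques, N m; "tool_pos": TCP position; "ee_rot": TCP orientation; "contact_force": force on the tool from outside, world axes, zero at the start; "ft_torque": the same for the moment, N m; "gripper_width": opening from 0.0 (shut) to 1.0 (fully open); "grip_force": force on a finger pad.
Only numpy, scipy, OpenCV 4.12 (cv2) and the standard library are available. Lean on these libraries where they do the work, as an engineer would, in place of code of your own. Each camera call takes 0.05 s, during which the arm holds its last target. There are 200 camera calls.

## Working session

There is one attempt and no reset: what is moved stays moved. The work goes in short steps, Python scripts to look and compute and a shell command to move; the robot and the scene stay as the last step left them, time stands still between calls to the robot, and variables do not carry over. Pictures are saved under pics/ and viewed, at most 10 in all, crops included, and the job is handed in when it is done.

```bash
mkdir -p pics; cat > h.py <<'E'
import numpy as np,cv2
from rig import r
from scipy.spatial.transform import Rotation as Ro
def ray(f,px):
    u,v=px; x=(u-f['cx'])/f['fx']; y=(v-f['cy'])/f['fy']
    if f.get('fish'):
        a=np.hypot(x,y); d=np.array([x/a*np.sin(a),y/a*np.sin(a),np.cos(a)]) if a>1e-9 else np.array([0,0,1.])
    else: d=np.array([x,y,1.])
    R=np.array(f['R']); t=np.array(f['t']); d=R.T@d
    return -R.T@t,d/np.linalg.norm(d)
def atz(f,px,z):
    o,d=ray(f,px); return o+d*(z-o[2])/d[2]
def tri(obs):
    A=np.zeros((3,3));b=np.zeros(3);L=[ray(f,p) for f,p in obs]
    for o,d in L:
        P=np.eye(3)-np.outer(d,d);A+=P;b+=P@o
    x=np.linalg.solve(A,b); return x,[np.linalg.norm((np.eye(3)-np.outer(d,d))@(x-o)) for o,d in L]
def proj(f,X):
    c=np.array(f['R'])@np.array(X)+np.array(f['t'])
    if f.get('fish'):
        a=np.arctan2(np.hypot(c[0],c[1]),c[2]); s=a/max(np.hypot(c[0],c[1]),1e-9); return np.array([f['cx']+f['fx']*c[0]*s,f['cy']+f['fy']*c[1]*s])
    return np.array([f['cx']+f['fx']*c[0]/c[2],f['cy']+f['fy']*c[1]/c[2]])
def grab(n):
    f=r.grab_frame(n); f['fish']=(n=='wrist'); return f
E
python3 - <<'E'
from h import *
np.set_printoptions(precision=4,suppress=True)
ims=[]
for n in ['scene','top','wrist']:
    f=grab(n); ims.append(f['image'].copy())
    print(n,[f[k] for k in('fx','fy','cx','cy')],(-np.array(f['R']).T@f['t']))
    for q in ['tray','grip','claws','ledge','seat','slots','catch','rack','used_bay','petri_dish','red_marker','white_jar']:
        l=r.landmark_of(f,q)
        print(' ',q,[(np.round(d['location'],1).tolist(),round(d['score'],2)) for d in l[:4]])
cv2.imwrite('pics/a.png',cv2.resize(ims[0],(800,600)))
cv2.imwrite('pics/b.png',cv2.resize(ims[1],(800,600)))
print(r.get_obs())
E
```

```text
scene [472.4972131068169, 472.4972131068169, 261.53838027058106, 195.34263494372837] [-0.0458 -1.2056  0.935 ]
  tray []
  grip []
  claws []
  ledge []
  seat []
  slots [([216.5, 149.5], 0.47)]Traceback (most recent call last):
  File "<stdin>", line 8, in <module>
ValueError: it knows: claws, grip, ledge, petri_dish, rack, red_marker, seat, slots, tray, used_bay, white_jar
```

```bash
python3 - <<'E'
from h import *
np.set_printoptions(precision=4,suppress=True)
ims=[]
for n in ['scene','top','wrist']:
    f=grab(n); ims.append(f['image'].copy())
    print(n,[f[k] for k in('fx','fy','cx','cy')],(-np.array(f['R']).T@f['t']))
    for q in ['tray','grip','claws','ledge','seat','slots','rack','used_bay','petri_dish','red_marker','white_jar']:
        l=r.landmark_of(f,q)
        print(' ',q,[(np.round(d['location'],1).tolist(),round(d['score'],2)) for d in l[:4]])
cv2.imwrite('pics/a.png',cv2.resize(ims[0],(800,600)))
cv2.imwrite('pics/b.png',cv2.resize(ims[1],(800,600)))
print(r.get_obs())
E
```

```text
scene [472.4972131068169, 472.4972131068169, 261.53838027058106, 195.34263494372837] [-0.0458 -1.2056  0.935 ]
  tray []
  grip []
  claws []
  ledge []
  seat []
  slots [([216.5, 154.8], 0.64)]
  rack []
  used_bay []
  petri_dish [([306.5, 271.6], 0.52)]
  red_marker []
  white_jar []
top [492.44769003544627, 492.44769003544627, 255.2763089867703, 183.18116229442424] [0.442  0.0462 1.5049]
  tray [([230.7, 222.1], 0.7), ([286.4, 201.4], 0.6)]
  grip [([236.2, 213.7], 0.88), ([285.2, 218.9], 0.81)]
  claws [([291.4, 194.6], 0.72), ([229.6, 226.7], 0.6), ([183.6, 201.1], 0.32)]
  ledge [([229.0, 221.6], 0.79), ([295.3, 200.8], 0.7)]
  seat []
  slots [([122.6, 206.7], 0.58)]
  rack [([163.6, 201.0], 0.8)]
  used_bay [([185.8, 201.1], 0.7)]
  petri_dish [([339.4, 183.5], 0.58)]
  red_marker [([351.0, 233.6], 0.53)]
  white_jar [([242.5, 152.3], 0.53)]
wrist [297.3186396354542, 297.3186396354542, 255.37234668282932, 194.2991924500031] [ 0.3048 -0.6065  0.3858]
  tray []
  grip []
  claws []
  ledge []
  seat []
  slots []
  rack []
  used_bay []
  petri_dish []
  red_marker [([77.4, 2.2], 0.94)]
  white_jar []
{'clock': 2.15, 'q': array([-1.2468,  0.116 ,  1.4416, -0.    ,  1.584 , -0.0378]), 'dq': array([-0.0014,  0.0017,  0.0012, -0.0009,  0.0008,  0.0033]), 'tau': array([ -0.0004, -72.1009, -62.2754,   0.0779,   0.0183,  -0.0001]), 'tool_pos': array([ 0.2389, -0.6313,  0.2186]), 'ee_rot': array([-3.0903, -0.5653,  0.    ]), 'contact_force': array([-0.1029,  0.3649, -1.449 ]), 'ft_torque': array([ 0.0019, -0.0028, -0.003 ]), 'grip_force': 0.0, 'gripper_width': 0.9980488720552739}
```

View pics/a.png

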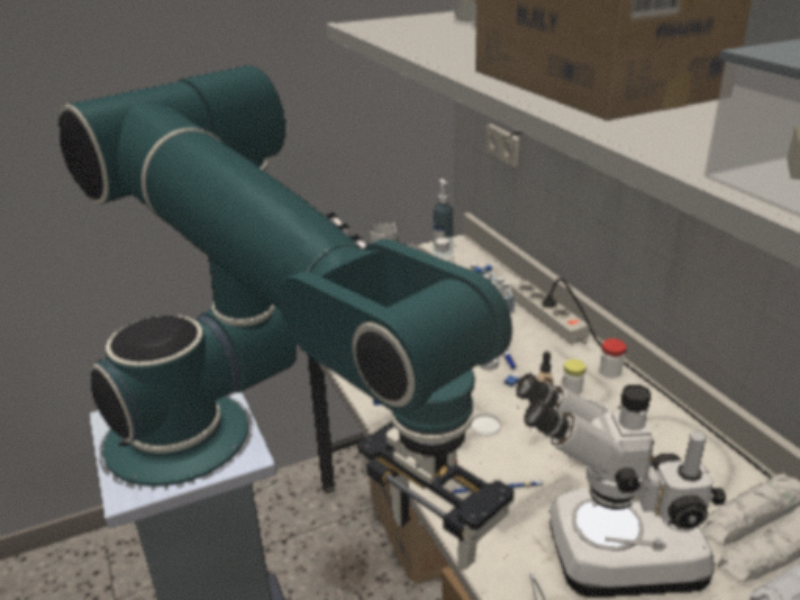

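View pics/b.png

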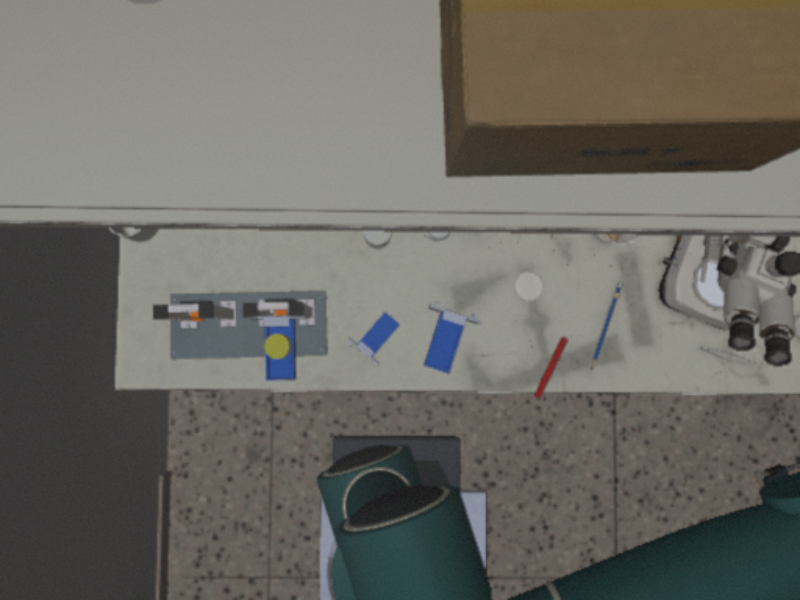

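The top view shows two loose blue trays, at (380,335) and (445,340) of the 800x600 view, plus the fixed tray with a yellow jar in the right bay (280,350). The free bay is the left one (195,312). I'll measure both loose trays.

```bash
python3 - <<'E'
from h import *
np.set_printoptions(precision=4,suppress=True)
f=grab('top'); im=f['image']
cv2.imwrite('pics/c.png',cv2.resize(im[170:260,90:330],(800,300),interpolation=cv2.INTER_CUBIC))
hsv=cv2.cvtColor(im,cv2.COLOR_BGR2HSV)
m=cv2.inRange(hsv,(105,120,60),(125,255,255)); m[:, 330:]=0
n,lab,st,c=cv2.connectedComponentsWithStats(m)
for i in range(1,n):
    if st[i,4]<60: continue
    rc=cv2.minAreaRect(np.argwhere(lab==i)[:,::-1].astype(np.float32)); b=cv2.boxPoints(rc)
    W=np.array([atz(f,p,0.03) for p in b]); print(st[i],c[i],'side',np.linalg.norm(W[0]-W[1]),np.linalg.norm(W[1]-W[2]));print(W)
for q in ['tray','grip','claws','ledge','seat','slots','rack','used_bay']:
    for d in r.landmark_of(f,q)[:3]:
        z={'grip':.025,'claws':.04,'ledge':.076,'seat':.1,'slots':.17}.get(q,0)
        print(q,d['location'],d['score'],atz(f,d['location'],z))
E
```

```text
[232 200  23  25 273] [242.8278 212.2344] side 0.06960117008200782 0.0347418496077978
[[0.4421 0.085  0.03  ]
 [0.4955 0.0402 0.03  ]
 [0.4731 0.0136 0.03  ]
 [0.4199 0.0584 0.03  ]]
[272 201  24  37 503] [283.6282 220.6203] side 0.10070996268493103 0.04833386887797629
[[ 0.3967 -0.0364  0.03  ]
 [ 0.4928 -0.0664  0.03  ]
 [ 0.4786 -0.1126  0.03  ]
 [ 0.3826 -0.0824  0.03  ]]
[170 204  18  39 365] [179.6712 227.2274] side 0.05055303399075108 0.11276567393206781
[[0.48   0.2669 0.03  ]
 [0.4805 0.2163 0.03  ]
 [0.3677 0.2141 0.03  ]
 [0.3673 0.2644 0.03  ]]
tray [233.9, 224.9] 0.75 [0.4192 0.0762 0.    ]
tray [290.6, 202.6] 0.72 [ 0.4888 -0.0963  0.    ]
tray [182.1, 205.3] 0.61 [0.4772 0.2346 0.    ]
grip [284.5, 214.6] 0.97 [ 0.4518 -0.0758  0.025 ]
grip [240.0, 216.9] 0.79 [0.4436 0.0578 0.025 ]
claws [289.5, 194.0] 0.88 [ 0.5132 -0.0891  0.04  ]
claws [231.1, 225.6] 0.58 [0.4176 0.0837 0.04  ]
claws [159.7, 203.3] 0.37 [0.4815 0.2958 0.04  ]
ledge [228.3, 225.7] 0.88 [0.4179 0.0909 0.076 ]
ledge [292.0, 202.9] 0.6 [ 0.4856 -0.0932  0.076 ]
seat [126.4, 204.5] 0.75 [0.4755 0.3795 0.1   ]
seat [160.5, 201.4] 0.63 [0.4853 0.2834 0.1   ]
slots [120.9, 204.1] 0.77 [0.4747 0.3776 0.17  ]
rack [161.2, 200.4] 0.58 [0.4914 0.2983 0.    ]
used_bay [184.5, 204.0] 0.8 [0.4812 0.2274 0.    ]
used_bay [289.4, 195.6] 0.39 [ 0.5102 -0.0925  0.    ]
```

View pics/c.png

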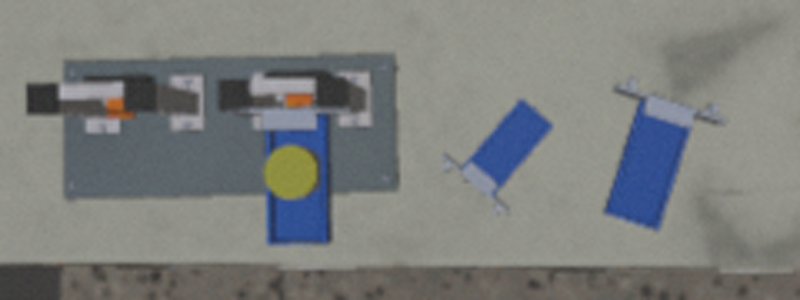

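Candidates for the tray are A at (380,335), about 35x70 mm, so the wrong size. B at (445,340) measures about 48x100+ mm, which matches. The third, at (280,350), is the fixed tray in the used bay. In the crop, B at (650,155) has its ledge and claws towards the rear, so I choose B, with its grip near (0.453,-0.077) and yaw near -17°. Rack yaw is about +1°.

```bash
cat >> h.py <<'E'
def state():
    o=r.get_obs(); R=Ro.from_rotvec(o['ee_rot']).as_matrix(); return o,np.array(o['tool_pos']),R
def go(target,yaw=None):
    "shift left to go in tool units, at present yaw and at the target yaw; turn about tool z in units"
    o,p,R=state(); d=np.array(target)-p; y=np.degrees(np.arctan2(R[1,0],R[0,0]))
    print('t',round(o['clock'],2),'p',np.round(p,4),'yaw',round(y,2),'tilt',np.round(R[:2,2],4),'F',np.round(o['contact_force'],1),'w',round(o['gripper_width'],3),'g',o['grip_force'])
    print('shift units',np.round(R.T@d/.025,2))
    if yaw is not None:
        c,s=np.cos(np.radians(yaw)),np.sin(np.radians(yaw))
        Rt=np.array([[c,s,0],[s,-c,0],[0,0,-1]])
        print('after turn',np.round(Rt.T@d/.025,2),'turn',np.round(Ro.from_matrix(R.T@Rt).as_rotvec()/np.radians(5),2))
E
python3 -m crank '[[1,[0.3,-1,0],[0,0,0.95]],[1,[0.3,-1,0],[0,0,0.95]],[1,[0.3,-1,0],[0,0,0.95]],[1,[0.3,-1,0],[0,0,0.95]],[1,[0.3,-1,0],[0,0,0.95]],[1,[0.3,-1,0],[0,0,0.95]],[1,[0.3,-1,0],[0,0,0.95]],[1,[0.3,-1,0],[0,0,0.95]],[1,[0.3,-1,0],[0,0,0]],[1,[0.3,-1,0],[0,0,0]]]'
python3 -c "
from h import *
go([.42,-.067,.26],-17.3)"
```

```text
clock: 3.43
tool_pos: [0.3131, -0.3868, 0.2189]
ee_rot: [3.105, -0.473, 0.001]
contact_force: [0.8, -0.8, 0.4]
gripper_width: 1.001
grip_force: 0.0
t 3.43 p [ 0.3131 -0.3868  0.2189] yaw -17.33 tilt [ 0.0004 -0.0005] F [ 0.8 -0.8  0.4] w 1.001 g 0.0
shift units [  0.27 -13.48  -1.65]
after turn [  0.28 -13.48  -1.64] turn [ 0.   -0.01 -0.01]
```

```bash
python3 -m crank '[[1,[0,-1,-0.15],[0,0,0]],[1,[0,-1,-0.15],[0,0,0]],[1,[0,-1,-0.15],[0,0,0]],[1,[0,-1,-0.15],[0,0,0]],[1,[0,-1,-0.15],[0,0,0]],[1,[0,-1,-0.15],[0,0,0]],[1,[0,-1,-0.15],[0,0,0]],[1,[0,-1,-0.15],[0,0,0]],[1,[0,-1,-0.15],[0,0,0]],[1,[0,-1,-0.15],[0,0,0]],[1,[0.2,-1,0],[0,0,0]],[1,[0,-1,0],[0,0,0]]]'
python3 -m crank '[[1,[0,-0.7,0],[0,0,0]],[1,[0,0,0],[0,0,0]]]' >/dev/null
python3 - <<'E'
from h import *
np.set_printoptions(precision=4,suppress=True)
go([.453,-.077,.26],-17.3)
f=grab('wrist'); g=grab('top')
cv2.imwrite('pics/d.png',cv2.resize(f['image'],(800,600),interpolation=cv2.INTER_CUBIC))
np.save('f.npy',f,allow_pickle=True)
for q,z in [('tray',0),('grip',.025),('claws',.04),('ledge',.076),('seat',.1),('slots',.17),('rack',0),('used_bay',.01)]:
    for n,k in(('w',f),('t',g)):
      for d in r.landmark_of(k,q)[:3]:
        print(n,q,np.round(d['location'],1),round(d['score'],2),atz(k,d['location'],z))
E
```

```text
clock: 4.43
tool_pos: [0.4072, -0.1018, 0.2566]
ee_rot: [3.106, -0.472, 0.002]
contact_force: [0.1, -0.7, -0.7]
gripper_width: 1.002
grip_force: 0.0
t 4.6 p [ 0.4124 -0.0839  0.2563] yaw -17.12 tilt [0.0005 0.0005] F [ 0.5 -0.4 -0.4] w 1.002 g 0.0
shift units [ 1.47 -0.74 -0.15]
after turn [ 1.47 -0.75 -0.15] turn [-0.01 -0.    0.04]
w tray [151.6 195.4] 0.66 [0.4187 0.0813 0.    ]
w tray [245.2 111.6] 0.64 [ 0.4925 -0.0934  0.    ]
t tray [232.8 226.5] 0.62 [0.4143 0.0795 0.    ]
t tray [290.3 198.9] 0.54 [ 0.5002 -0.0953  0.    ]
t tray [183.9 202.8] 0.27 [0.4848 0.2293 0.    ]
w grip [155.9 179.3] 0.81 [0.4424 0.0551 0.025 ]
w grip [243.3 144.4] 0.72 [ 0.4505 -0.0785  0.025 ]
t grip [237.3 216.1] 0.68 [0.4459 0.0659 0.025 ]
w claws [142.9 207.8] 0.62 [0.4116 0.0837 0.04  ]
w claws [240.1 102.8] 0.61 [ 0.5041 -0.0917  0.04  ]
t claws [228.6 225.7] 0.66 [0.4173 0.0911 0.04  ]
t claws [292.2 194.6] 0.62 [ 0.5115 -0.0972  0.04  ]
w ledge [240.5 119.7] 0.6 [ 0.4828 -0.0874  0.076 ]
w ledge [138.3 200.1] 0.58 [0.4294 0.0682 0.076 ]
t ledge [230.7 225.7] 0.68 [0.4179 0.0839 0.076 ]
t ledge [293.4 202.5] 0.4 [ 0.4868 -0.0973  0.076 ]
t seat [126.7 207.9] 0.58 [0.4658 0.3784 0.1   ]
t slots [120.  202.4] 0.84 [0.4793 0.3802 0.17  ]
w rack [ 35.4 195.7] 0.96 [0.4889 0.3118 0.    ]
t rack [159.8 200.5] 0.67 [0.4911 0.3025 0.    ]
w used_bay [ 61.7 193.1] 0.72 [0.4739 0.2381 0.01  ]
t used_bay [291.  194.4] 0.72 [ 0.5135 -0.0965  0.01  ]
t used_bay [185.2 204.4] 0.6 [0.4797 0.224  0.01  ]
```

View pics/d.png

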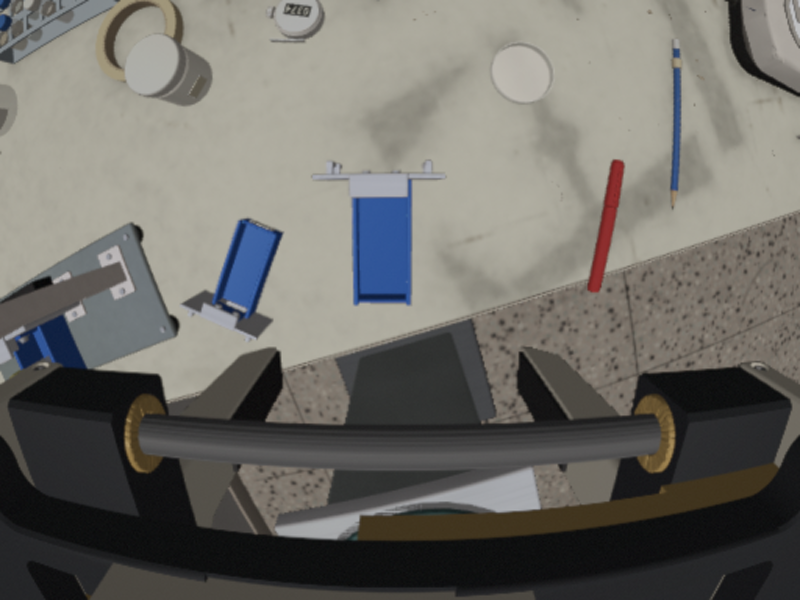

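The chosen tray stands at (382,245) of the 800x600 wrist view. Its claws are at (333,167) and (428,167), its ledge at (378,186), and it is almost aligned with the tool. The smaller tray is at (245,270). I'll fit the wall edges.

```bash
python3 - <<'E'
from h import *
np.set_printoptions(precision=4,suppress=True)
f=np.load('f.npy',allow_pickle=True).item(); im=f['image']
hsv=cv2.cvtColor(im,cv2.COLOR_BGR2HSV)
m=cv2.inRange(hsv,(105,120,40),(125,255,255))
n,lab,st,c=cv2.connectedComponentsWithStats(m)
i=lab[160,244]; print(st[i])
L=[];Rr=[]
for v in range(st[i,1]+10,st[i,1]+st[i,3]-8):
    u=np.where(lab[v]==i)[0]; L.append(atz(f,(u[0]-.5,v),.034)[:2]); Rr.append(atz(f,(u[-1]+.5,v),.034)[:2])
L=np.array(L);Rr=np.array(Rr)
pl=np.polyfit(L[:,0],L[:,1],1);pr=np.polyfit(Rr[:,0],Rr[:,1],1)
a=np.arctan((pl[0]+pr[0])/2); print('yaws',np.degrees(np.arctan([pl[0],pr[0]])))
x=.45; print('width',(np.polyval(pl,x)-np.polyval(pr,x))*np.cos(a),'mid y at .45',(np.polyval(pl,x)+np.polyval(pr,x))/2)
vb=st[i,1]+st[i,3]; u=np.where(lab[vb-4]==i)[0].mean()
fr=atz(f,(u,vb),.026); fr0=atz(f,(u,vb),.0); print('front',fr,fr0)
d=np.array([np.cos(a),np.sin(a)]); print('grip',fr[:2]+.067*d,fr0[:2]+.067*d)
E
```

```text
[ 226  115   37   80 2447]
yaws [-21.4449 -16.9257]
width 0.046138676642418344 mid y at .45 -0.08060596198852935
front [ 0.3836 -0.0583  0.026 ] [ 0.3773 -0.0553  0.    ]
grip [ 0.4468 -0.0804] [ 0.4405 -0.0773]
```

```bash
python3 -m crank '[[1,[0.7,-0.35,0.8],[0,0,0]],[1,[0.7,-0.3,0.8],[0,0,0]],[1,[0,0,1],[0,0,0]],[1,[0,0,1],[0,0,0]],[1,[0,0,1],[0,0,0]],[1,[0,0,0],[0,0,0]],[1,[0,0,0],[0,0,0]]]' >/dev/null
python3 - <<'E'
from h import *
np.set_printoptions(precision=4,suppress=True)
go([.4495,-.079,.007],-17.5)
f=grab('wrist'); im=f['image'];np.save('f2.npy',f,allow_pickle=True)
cv2.imwrite('pics/e.png',cv2.resize(im[50:300,130:380],(600,600),interpolation=cv2.INTER_CUBIC))
for q,z in [('tray',0),('grip',.025),('claws',.04),('ledge',.076)]:
  for d in r.landmark_of(f,q)[:2]: print(q,np.round(d['location'],1),round(d['score'],2),atz(f,d['location'],z))
E
```

```text
t 6.08 p [ 0.4497 -0.0809  0.1409] yaw -17.26 tilt [-0.0018  0.0004] F [ 0.2 -0.4  1.2] w 1.0 g 0.0
shift units [-0.02 -0.07  5.36]
after turn [-0.03 -0.07  5.36] turn [0.   0.02 0.05]
tray [254.  143.2] 0.9 [ 0.4919 -0.0926  0.    ]
tray [136.  247.1] 0.61 [0.4192 0.0795 0.    ]
grip [253.3 192.4] 0.8 [ 0.4481 -0.0782  0.025 ]
grip [134.1 230.6] 0.75 [0.4459 0.0583 0.025 ]
claws [251.5 133.7] 0.96 [ 0.5041 -0.0942  0.04  ]
claws [122.4 270. ] 0.96 [0.4105 0.0854 0.04  ]
ledge [255.2 163.8] 0.77 [ 0.4823 -0.0909  0.076 ]
ledge [118. 263.] 0.63 [0.4329 0.0613 0.076 ]
```

View pics/e.png

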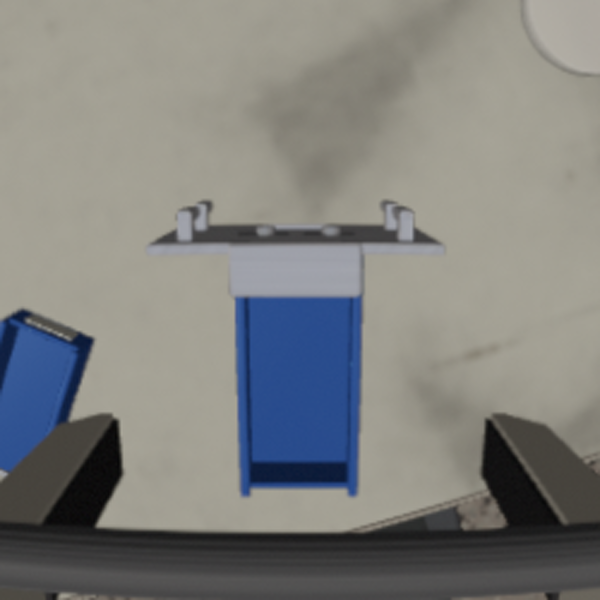

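The wrist crop shows the tray square to the tool: walls at columns 240 to 357, plate from 148 to 443, claws at 186 and 404, so the plate is about 1 mm left of the tray's middle. I'll descend and grip.

```bash
python3 -m crank '[[1,[0,-0.05,1],[0,0,0]],[1,[0,0,1],[0,0,0]],[1,[0,0,1],[0,0,0]],[1,[0,0,1],[0,0,0]],[1,[0,0,0.8],[0,0,0]],[1,[0,0,0.5],[0,0,0]],[1,[0,0,0],[0,0,0]],[0.5,[0,0,0],[0,0,0]],[0.45,[0,0,0],[0,0,0]],[0.3,[0,0,0],[0,0,0]],[0.3,[0,0,0],[0,0,0]],[0.3,[0,0,0],[0,0,0]]]' 45
python3 -m crank '[[0.3,[0,0,0],[0,0,0]],[0.3,[0,0,0],[0,0,0]]]'
```

```text
clock: 7.33
tool_pos: [0.4509, -0.08, 0.0094]
ee_rot: [3.106, -0.472, 0.002]
contact_force: [-0.7, 0.3, -0.7]
gripper_width: 0.691
grip_force: 0.0
clock: 7.5
tool_pos: [0.4505, -0.0799, 0.0089]
ee_rot: [3.106, -0.472, 0.001]
contact_force: [0.4, 0.2, -0.2]
gripper_width: 0.545
grip_force: 0.0
```

```bash
python3 -m crank '[[0.3,[0,0,0],[0,0,0]],[0.3,[0,0,0],[0,0,0]],[0.3,[0,0,-0.2],[0,0,0]],[0.3,[0,0,-0.8],[0,0,0]],[0.3,[0,0,-1],[0,0,0]],[0.3,[0,0,-1],[0,0,0]],[0.3,[0,0,-1],[0,0,0]],[0.3,[0,0,-1],[0,0,0]],[0.3,[0,0,-1],[0,0,0]],[0.3,[0,0,-1],[0,0,0]],[0.3,[0,0,-1],[0,0,0]],[0.3,[0,0,-1],[0,0,0]]]'
python3 -m crank '[[0.3,[0,0,-1],[0,0,0]],[0.3,[0,0,-1],[0,0,0]],[0.3,[0,0,-0.5],[0,0,0]],[0.3,[0,0,0],[0,0,0]]]'
python3 - <<'E'
from h import *
go([.38,.377,.275],1)
E
```

```text
clock: 8.5
tool_pos: [0.4501, -0.0798, 0.235]
ee_rot: [-3.106, 0.472, 0.0]
contact_force: [0.1, -0.4, -1.8]
gripper_width: 0.531
grip_force: 45.0
clock: 8.83
tool_pos: [0.4509, -0.08, 0.2988]
ee_rot: [3.106, -0.472, 0.005]
contact_force: [0.0, -0.1, -1.3]
gripper_width: 0.536
grip_force: 45.0
t 8.83 p [ 0.4509 -0.08    0.2988] yaw -17.27 tilt [ 0.0034 -0.0008] F [ 0.  -0.1 -1.3] w 0.536 g 44.999481439590454
shift units [ -8.14 -16.61   0.93]
after turn [ -2.52 -18.33   0.95] turn [ 0.   -0.04 -3.65]
```

```bash
python3 -m crank '[[0.3,[-0.5,-0.9,0],[0,0,-0.6]],[0.3,[-0.5,-0.9,0],[0,0,-0.6]],[0.3,[-0.5,-0.9,0],[0,0,-0.6]],[0.3,[-0.5,-0.9,0],[0,0,-0.6]],[0.3,[-0.5,-0.9,0],[0,0,-0.6]],[0.3,[-0.5,-0.9,0],[0,0,-0.65]],[0.3,[-0.4,-1,0],[0,0,0]],[0.3,[-0.4,-1,0],[0,0,0]],[0.3,[-0.4,-1,0],[0,0,0]],[0.3,[-0.4,-1,0],[0,0,0]],[0.3,[0,-1,0],[0,0,0]],[0.3,[0,-1,0],[0,0,0]]]'
python3 -m crank '[[0.3,[0,-1,0],[0,0,0]],[0.3,[0,-1,0],[0,0,0]],[0.3,[0,-1,0],[0,0,0]],[0.3,[0,-1,0],[0,0,0]],[0.3,[0,-1,0],[0,0,0]],[0.3,[0,-1,0],[0,0,0]],[0.3,[0,-0.6,0],[0,0,0]],[0.3,[0,0,0],[0,0,0]]]'
python3 - <<'E'
from h import *
go([.27,.377,.28],1)
f=grab('wrist'); im=f['image'];np.save('f3.npy',f,allow_pickle=True)
cv2.imwrite('pics/f.png',cv2.resize(im[0:200,100:400],(800,533),interpolation=cv2.INTER_CUBIC))
for q,z in [('tray',0),('grip',.29),('claws',.31),('ledge',.36),('seat',.1),('slots',.17),('rack',0),('used_bay',.01)]:
  for d in r.landmark_of(f,q)[:3]: print(q,np.round(d['location'],1),round(d['score'],2),atz(f,d['location'],z))
E
```

```text
clock: 9.83
tool_pos: [0.3562, 0.2158, 0.2946]
ee_rot: [3.141, 0.028, -0.001]
contact_force: [0.8, 0.4, -2.5]
gripper_width: 0.531
grip_force: 45.0
clock: 10.5
tool_pos: [0.3538, 0.3813, 0.2939]
ee_rot: [3.14, 0.03, -0.004]
contact_force: [0.9, -0.2, -2.4]
gripper_width: 0.532
grip_force: 45.0
t 10.5 p [0.3538 0.3813 0.2939] yaw 1.09 tilt [-0.0024 -0.0018] F [ 0.9 -0.2 -2.4] w 0.532 g 44.99949753284454
shift units [-3.35  0.11  0.57]
after turn [-3.35  0.11  0.56] turn [0.02 0.03 0.02]
tray [428.  134.4] 0.9 [0.41514948 0.08201512 0.        ]
tray [254.6 163.1] 0.59 [0.3526752  0.38208191 0.        ]
grip [446.5 120.8] 0.96 [0.43163319 0.25663078 0.29      ]
grip [258.5 251. ] 0.77 [0.3419795  0.37921732 0.29      ]
grip [356.1  86.9] 0.66 [0.44554495 0.3238812  0.29      ]
claws [253.9 157.4] 0.84 [0.40399739 0.38312558 0.31      ]
claws [439.3 141.5] 0.64 [0.4181449  0.27572238 0.31      ]
ledge [446.5 132.8] 0.74 [0.42403737 0.30794688 0.36      ]
ledge [257.  223.3] 0.57 [0.38693566 0.38156284 0.36      ]
seat [255.2  75.3] 0.8 [0.47565516 0.38350653 0.1       ]
slots [259.2  63.8] 0.77 [0.47737967 0.37977287 0.17      ]
rack [304.8  81.4] 0.71 [0.48319784 0.30719607 0.        ]
rack [255.4 248.4] 0.39 [0.20668612 0.37815728 0.        ]
used_bay [356.8  89.7] 0.94 [0.47549638 0.22573562 0.01      ]
```

View pics/f.png

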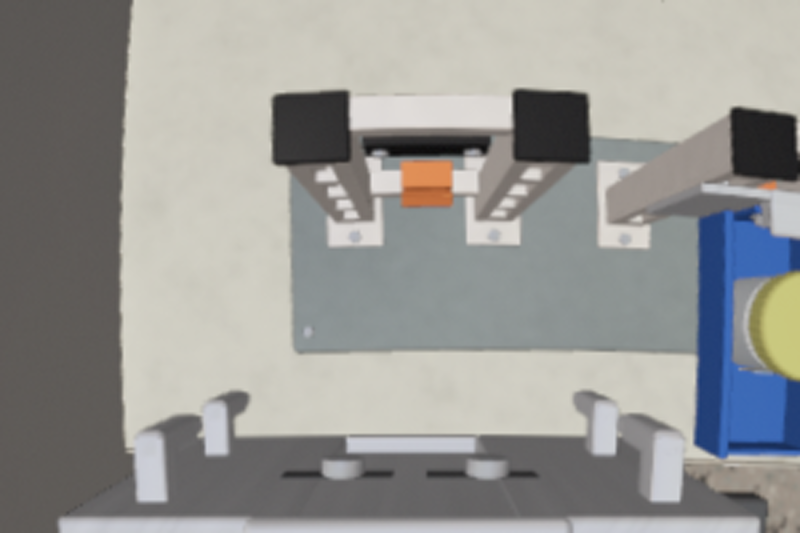

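The wrist view shows the free bay's caps at columns 273–350 and 513–589 of the crop, the orange catch at (427,190), and my claws at columns 151 and 661. The claw centre is about 6.7 mm left of the bay's middle. I'll move back and down for a second view, then triangulate.

```bash
python3 -m crank '[[0.3,[-0.9,0.09,0],[0,0,0]],[0.3,[-0.9,0.09,0.4],[0,0,0]],[0.3,[-0.8,0.09,0.9],[0,0,0]],[0.3,[0,0,1],[0,0,0]],[0.3,[0,0,1],[0,0,0]],[0.3,[0,0,1],[0,0,0]],[0.3,[0,0,1],[0,0,0]],[0.3,[0,0,0],[0,0,0]],[0.3,[0,0,0],[0,0,0]]]'
python3 - <<'E'
from h import *
go([.4,.377,.13],1)
f=grab('wrist'); im=f['image'];np.save('f4.npy',f,allow_pickle=True)
cv2.imwrite('pics/g.png',cv2.resize(im[0:200,105:405],(800,533),interpolation=cv2.INTER_CUBIC))
for q,z in [('seat',.1),('slots',.17),('rack',0),('used_bay',.01)]:
  for d in r.landmark_of(f,q)[:2]: print(q,np.round(d['location'],1),round(d['score'],2),atz(f,d['location'],z))
E
```

```text
clock: 11.7
tool_pos: [0.2892, 0.3713, 0.1635]
ee_rot: [3.14, 0.026, -0.001]
contact_force: [-0.5, 0.8, -1.4]
gripper_width: 0.532
grip_force: 45.0
t 11.7 p [0.2892 0.3713 0.1635] yaw 0.96 tilt [-0.0009 -0.0011] F [-0.5  0.8 -1.4] w 0.532 g 44.999510049819946
shift units [ 4.44 -0.16  1.34]
after turn [ 4.43 -0.15  1.34] turn [ 0.01  0.01 -0.01]
rack [319.2  14.1] 0.97 [0.48417311 0.30218581 0.        ]
```

View pics/g.png

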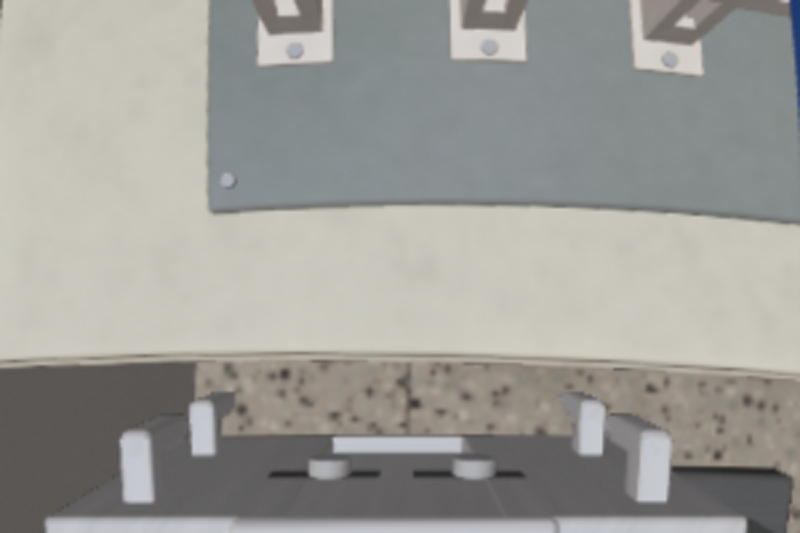

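The second view shows only the upright feet, at (293,33) and (490,27). The caps are out of view. I'll enlarge both views together to get exact corners.

```bash
python3 - <<'E'
from h import *
a=np.load('f3.npy',allow_pickle=True).item()['image'];b=np.load('f4.npy',allow_pickle=True).item()['image']
A=cv2.resize(a[30:95,195:325],None,fx=6,fy=6,interpolation=cv2.INTER_CUBIC);B=cv2.resize(b[0:28,190:320],None,fx=6,fy=6,interpolation=cv2.INTER_CUBIC)
cv2.imwrite('pics/h.png',np.vstack([A,B]))
E
```

```text
(no output)
```

View pics/h.png

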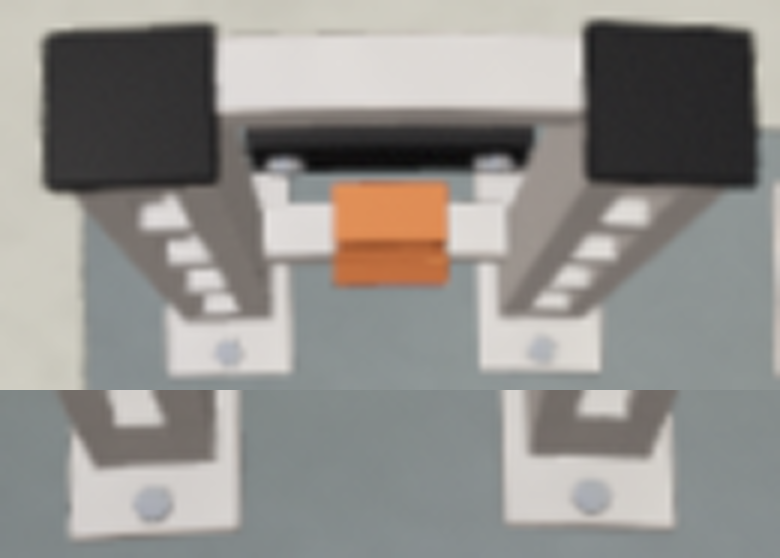

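```bash
cat > fit.py <<'E'
from h import *
from scipy.optimize import least_squares
np.set_printoptions(precision=4,suppress=True)
f3=np.load('f3.npy',allow_pickle=True).item();f4=np.load('f4.npy',allow_pickle=True).item()
c=lambda x,y,o:np.array([o[0]+x/6-.42,o[1]+y/6-.42])
O3=(195,30);O4=(190,0);obs=[]
for (x,y),Y,s in [((44,188),.038,1),((216,185),.038,-1),((586,184),-.038,1),((755,187),-.038,-1)]: obs.append((f3,c(x,y,O3),'cap',Y,s))
for (x,y),Y,s in [((187,321),.038,1),((272,318),.038,-1),((503,317),-.038,1),((583,315),-.038,-1)]: obs.append((f3,c(x,y,O3),'foot',Y,s))
for (x,y),Y,s in [((97,76),.038,1),((215,70),.038,-1),((529,65),-.038,1),((655,68),-.038,-1)]: obs.append((f4,c(x,y,O4),'foot',Y,s))
def X(p,k,Y,s):
    e=p[4] if k=='cap' else 0
    l=np.array([-e,Y+s*(.011+e),.107 if k=='cap' else -.087]); C,S=np.cos(p[3]),np.sin(p[3])
    return np.array([p[0]+C*l[0]-S*l[1],p[1]+S*l[0]+C*l[1],p[2]+l[2]])
def fit(o):
    s=least_squares(lambda p:np.concatenate([proj(f,X(p,k,Y,s))-u for f,u,k,Y,s in o]+[[(p[4]-.001)*2000]]),[.485,.377,.1,.017,.001])
    print(s.x[:3],'yaw',np.degrees(s.x[3]),'e',s.x[4],'res',np.abs(s.fun).max(),np.sqrt((s.fun**2).mean())); return s.x
if __name__=='__main__':
    fit(obs);fit(obs[:8]);fit(obs[:4]);fit(obs[4:]);fit(obs[4:8]);fit(obs[8:])
    for f in(f3,f4): print(-f['R'].T@f['t'],f['R'])
E
python3 fit.py
```

```text
[0.476  0.3782 0.1058] yaw 1.6257779732357343 e 0.001523274398484856 res 1.772452029599549 0.9251199963723942
[0.4761 0.3783 0.1008] yaw 1.6297918450850333 e 0.0013258197775300495 res 1.5214473803761734 0.6689075322692961
[0.4752 0.3784 0.1018] yaw 1.5154403772228475 e 0.0010748986778715756 res 0.4073460525692667 0.26132495808446676
[0.4765 0.3779 0.1081] yaw 1.7515747238888106 e 0.001 res 0.8831670751174556 0.39424462167830504
[0.4767 0.3779 0.1067] yaw 1.9714020724907417 e 0.001 res 0.966845300506975 0.451498750560553
[0.4763 0.3779 0.1085] yaw 1.6140704170896845 e 0.001 res 0.6231799573951662 0.27869595034015576
[0.4246 0.383  0.461 ] [[ 0.0183 -0.9998  0.0018]
 [-0.9663 -0.0172  0.2568]
 [-0.2568 -0.0064 -0.9665]]
[0.3598 0.3727 0.3307] [[ 0.0162 -0.9999  0.0011]
 [-0.9667 -0.0153  0.2554]
 [-0.2554 -0.0052 -0.9668]]
```

```bash
python3 -m crank '[[0.3,[0.8,-0.03,0.3],[0,0,-0.12]],[0.3,[0.8,-0.03,0.3],[0,0,0]],[0.3,[0.8,-0.03,0.3],[0,0,0]],[0.3,[0.8,0,0.3],[0,0,0]],[0.3,[0.6,0,0.18],[0,0,0]],[0.3,[0.3,0,0],[0,0,0]],[0.3,[0,0,0],[0,0,0]],[0.3,[0,0,0],[0,0,0]]]'
python3 - <<'E'
from h import *
go([.393,.3747,.129],1.6)
f=grab('wrist'); im=f['image'];np.save('f5.npy',f,allow_pickle=True)
cv2.imwrite('pics/i.png',cv2.resize(im[30:190,145:365],(792,576),interpolation=cv2.INTER_CUBIC))
E
```

```text
clock: 12.62
tool_pos: [0.3917, 0.3767, 0.1298]
ee_rot: [-3.141, -0.043, -0.0]
contact_force: [-0.6, 0.2, -2.3]
gripper_width: 0.531
grip_force: 45.0
t 12.62 p [0.3917 0.3767 0.1298] yaw 1.56 tilt [0.0002 0.0004] F [-0.6  0.2 -2.3] w 0.531 g 44.9994421005249
shift units [0.05 0.08 0.03]
after turn [0.05 0.08 0.03] turn [-0.   -0.   -0.01]
```

View pics/i.png

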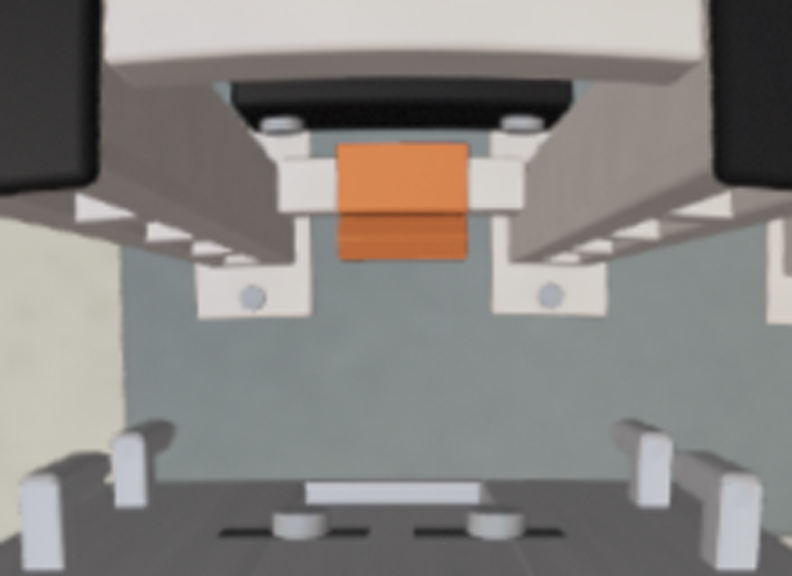

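The view shows the bay's middle at column 404 and the claw middle at column 391 of the crop. At their scales the claws are 1.7 mm too far left, and the rack is yawed slightly more than the tool. I'll correct both, then feel the way in.

```bash
python3 -m crank '[[0.3,[0,0.08,0.02],[0,0,-0.06]],[0.3,[0.4,0,0],[0,0,0]],[0.3,[0.4,0,0],[0,0,0]],[0.3,[0.2,0,0],[0,0,0]],[0.3,[0,0,0],[0,0,0]],[0.3,[0,0,0],[0,0,0]]]'
python3 -m crank '[[0.3,[0.08,0,0],[0,0,0]],[0.3,[0.08,0,0],[0,0,0]],[0.3,[0,0,0],[0,0,0]]]'
python3 -m crank '[[0.3,[0.08,0,0],[0,0,0]],[0.3,[0.04,0,0],[0,0,0]],[0.3,[0,0,0],[0,0,0]]]'
```

```text
clock: 13.17
tool_pos: [0.4172, 0.3753, 0.1284]
ee_rot: [3.141, 0.051, -0.001]
contact_force: [0.1, -0.1, -1.3]
gripper_width: 0.535
grip_force: 45.0
clock: 13.42
tool_pos: [0.421, 0.3755, 0.1287]
ee_rot: [-3.141, -0.051, -0.0]
contact_force: [-0.4, -0.1, -1.6]
gripper_width: 0.536
grip_force: 45.0
clock: 13.67
tool_pos: [0.424, 0.3757, 0.1287]
ee_rot: [-3.141, -0.052, -0.0]
contact_force: [0.3, -0.0, -1.8]
gripper_width: 0.531
grip_force: 45.0
```

```bash
python3 -m crank '[[0.3,[0.08,0,0],[0,0,0]],[0.3,[0.04,0,0],[0,0,0]],[0.3,[0,0,0],[0,0,0]]]'
python3 -m crank '[[0.3,[0.06,0,0],[0,0,0]],[0.3,[0.04,0,0],[0,0,0]],[0.3,[0,0,0],[0,0,0]]]'
python3 -m crank '[[0.3,[0.06,0,0],[0,0,0]],[0.3,[0,0,0],[0,0,0]]]'
```

```text
clock: 13.92
tool_pos: [0.427, 0.3757, 0.1286]
ee_rot: [3.141, 0.051, 0.0]
contact_force: [-0.2, -0.5, -0.8]
gripper_width: 0.539
grip_force: 45.0
clock: 14.17
tool_pos: [0.4295, 0.3758, 0.1286]
ee_rot: [-3.141, -0.051, -0.0]
contact_force: [0.3, -0.3, -1.7]
gripper_width: 0.533
grip_force: 45.0
clock: 14.33
tool_pos: [0.431, 0.3759, 0.1287]
ee_rot: [-3.141, -0.051, -0.0]
contact_force: [0.3, 0.3, -1.6]
gripper_width: 0.531
grip_force: 45.0
```

```bash
python3 -m crank '[[0.3,[0.06,0,0],[0,0,0]],[0.3,[0,0,0],[0,0,0]]]'
python3 -m crank '[[0.3,[0.06,0,0],[0,0,0]],[0.3,[0,0,0],[0,0,0]]]'
python3 -c "
from h import *
go([.4,.37,.12])"
```

```text
clock: 14.5
tool_pos: [0.4322, 0.3759, 0.1286]
ee_rot: [3.141, 0.052, -0.001]
contact_force: [-3.6, -0.2, -0.4]
gripper_width: 0.537
grip_force: 45.0
clock: 14.67
tool_pos: [0.4323, 0.3759, 0.1286]
ee_rot: [3.141, 0.052, -0.006]
contact_force: [-17.8, -2.2, 4.5]
gripper_width: 0.532
grip_force: 45.0
t 14.67 p [0.4323 0.3759 0.1286] yaw 1.9 tilt [-0.0041 -0.0007] F [-17.8  -2.2   4.5] w 0.532 g 45.0016325712204
shift units [-1.3   0.19  0.35]
```

```bash
python3 -m crank '[[0.3,[-0.08,0,0],[0,0,0]],[0.3,[0,0,0],[0,0,0]]]'
python3 -m crank '[[0.3,[0,0,0.08],[0,0,0]],[0.3,[0,0,0.08],[0,0,0]],[0.3,[0,0,0],[0,0,0]]]'
python3 -m crank '[[0.3,[0,0,0.08],[0,0,0]],[0.3,[0,0,0.06],[0,0,0]],[0.3,[0,0,0],[0,0,0]]]'
```

```text
clock: 14.83
tool_pos: [0.4317, 0.3759, 0.1287]
ee_rot: [-3.141, -0.052, -0.0]
contact_force: [-0.1, -1.1, -2.3]
gripper_width: 0.534
grip_force: 45.0
clock: 15.08
tool_pos: [0.4319, 0.3758, 0.1241]
ee_rot: [3.141, 0.051, -0.0]
contact_force: [0.3, 0.6, -2.0]
gripper_width: 0.534
grip_force: 45.0
clock: 15.33
tool_pos: [0.4318, 0.376, 0.1213]
ee_rot: [-3.141, -0.051, 0.0]
contact_force: [-2.9, -0.3, 2.7]
gripper_width: 0.534
grip_force: 45.0
```

```bash
python3 -m crank '[[0.3,[0,0,0.03],[0,0,0]],[0.3,[0,0,0],[0,0,0]]]'
python3 -m crank '[[0.3,[0,0,0.03],[0,0,0]],[0.3,[0,0,0],[0,0,0]]]'
python3 - <<'E'
from h import *
go([.4,.37,.12])
f=grab('wrist'); im=f['image'];np.save('f6.npy',f,allow_pickle=True)
cv2.imwrite('pics/j.png',cv2.resize(im[30:250,125:385],(780,600),interpolation=cv2.INTER_CUBIC))
E
```

```text
clock: 15.5
tool_pos: [0.4319, 0.3761, 0.121]
ee_rot: [-3.141, -0.052, -0.001]
contact_force: [-3.9, -1.1, 5.5]
gripper_width: 0.532
grip_force: 45.0
clock: 15.67
tool_pos: [0.432, 0.3761, 0.1204]
ee_rot: [-3.14, -0.052, -0.001]
contact_force: [-5.0, -0.3, 8.0]
gripper_width: 0.533
grip_force: 45.0
t 15.67 p [0.432  0.3761 0.1204] yaw 1.88 tilt [0.0006 0.0007] F [-5.  -0.3  8. ] w 0.533 g 45.00204563140869
shift units [-1.29  0.2   0.02]
```

View pics/j.png

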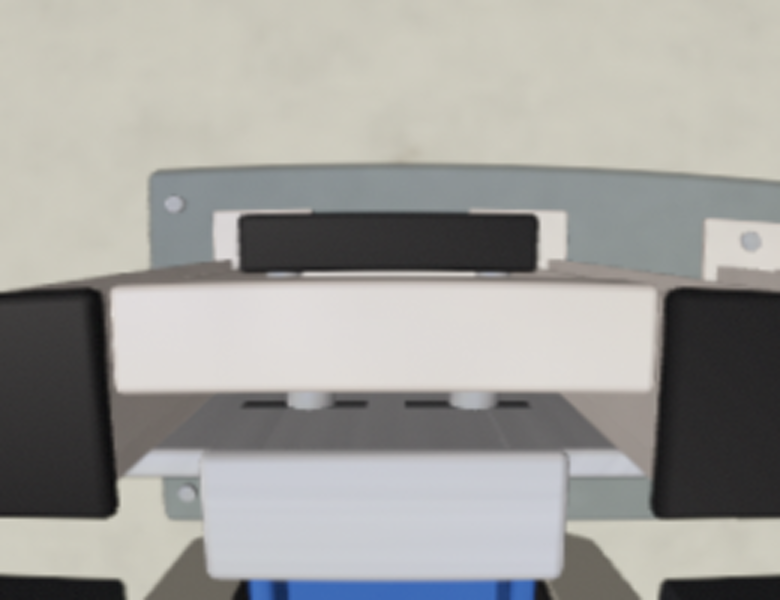

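The plate lies against the faces with the claws inside the slots, caps at columns 0–110 and 660–780, ledge at (385,515). The force rises like a spring, so the tray is on the catch. I'll release, rise, close the fingers and press on the ledge.

```bash
python3 -m crank '[[0.7,[0,0,0],[0,0,0]],[1,[0,0,0],[0,0,0]],[1,[0,0,0],[0,0,0]],[1,[0,0,0],[0,0,0]],[1,[0,0,0],[0,0,0]],[1,[0,0,-0.5],[0,0,0]],[1,[0,0,-1],[0,0,0]],[1,[0,0,-1],[0,0,0]],[1,[0,0,-1],[0,0,0]],[1,[0,0,-1],[0,0,0]],[1,[0,0,-0.7],[0,0,0]],[0,[0,0,0],[0,0,0]]]' 20
python3 -m crank '[[0,[0,0,0],[0,0,0]],[0,[0,0,0],[0,0,0]],[0,[0,0,0],[0,0,0]],[0,[0,0,0],[0,0,0]],[0,[0,0,0],[0,0,0]],[0,[0.4,0,0],[0,0,0]],[0,[0.5,0,0],[0,0,0]],[0,[0.4,0,0],[0,0,0]],[0,[0.1,-0.04,0],[0,0,0]],[0,[0,0,0],[0,0,0]]]'
python3 - <<'E'
from h import *
go([.4665,.3780,.19],1.9)
f=grab('wrist'); np.save('f7.npy',f,allow_pickle=True)
for q,z in [('ledge',.188),('tray',.112)]:
  for d in r.landmark_of(f,q)[:2]: print(q,np.round(d['location'],1),round(d['score'],2),atz(f,d['location'],z))
E
```

```text
clock: 16.72
tool_pos: [0.4326, 0.3765, 0.255]
ee_rot: [-3.138, -0.051, -0.007]
contact_force: [0.1, 0.3, 1.0]
gripper_width: 0.968
grip_force: 0.0
clock: 17.55
tool_pos: [0.4678, 0.378, 0.2491]
ee_rot: [3.141, 0.05, -0.001]
contact_force: [-0.0, -0.1, -0.5]
gripper_width: 0.258
grip_force: 0.0
t 17.55 p [0.4678 0.378  0.2491] yaw 1.83 tilt [-0.0007 -0.0006] F [-0.  -0.1 -0.5] w 0.258 g 0.0
shift units [-0.05 -0.    2.36]
after turn [-0.05 -0.    2.36] turn [ 0.01  0.01 -0.01]
ledge [256.5 214. ] 0.89 [0.46171553 0.37690871 0.188     ]
ledge [455.6 214.6] 0.69 [0.46392622 0.1848941  0.188     ]
tray [432.5 204.9] 0.9 [0.45144843 0.16155647 0.112     ]
tray [254.7 180.3] 0.74 [0.47322699 0.37883889 0.112     ]
```

```bash
python3 -m crank '[[0,[-0.12,0,0],[0,0,0]],[0,[0,0,0],[0,0,0]],[0,[0,0,0],[0,0,0]],[0,[0,0,0.6],[0,0,0]],[0,[0,0,0.7],[0,0,0]],[0,[0,0,0.5],[0,0,0]],[0,[0,0,0.2],[0,0,0]],[0,[0,0,0],[0,0,0]]]'
python3 -m crank '[[0,[0,0,0.06],[0,0,0]],[0,[0,0,0.06],[0,0,0]],[0,[0,0,0],[0,0,0]]]'
python3 -m crank '[[0,[0,0,0.06],[0,0,0]],[0,[0,0,0.06],[0,0,0]],[0,[0,0,0],[0,0,0]]]'
```

```text
clock: 18.37
tool_pos: [0.4633, 0.3776, 0.1977]
ee_rot: [3.14, 0.052, -0.003]
contact_force: [-0.0, 0.6, 0.0]
gripper_width: 0.007
grip_force: 0.0
clock: 18.62
tool_pos: [0.4639, 0.3781, 0.1971]
ee_rot: [-3.141, -0.052, -0.001]
contact_force: [-0.4, -0.9, -0.7]
gripper_width: 0.004
grip_force: 0.0
clock: 18.87
tool_pos: [0.4638, 0.3779, 0.1935]
ee_rot: [3.141, 0.051, -0.0]
contact_force: [-0.0, 0.1, -0.6]
gripper_width: 0.008
grip_force: 0.0
```

```bash
python3 -m crank '[[0,[0,0,0.06],[0,0,0]],[0,[0,0,0.06],[0,0,0]],[0,[0,0,0],[0,0,0]]]'
python3 -m crank '[[0,[0,0,0.06],[0,0,0]],[0,[0,0,0],[0,0,0]]]'
python3 -m crank '[[0,[0,0,0.04],[0,0,0]],[0,[0,0,0],[0,0,0]]]'
```

```text
clock: 19.12
tool_pos: [0.4637, 0.3779, 0.1902]
ee_rot: [3.141, 0.052, -0.0]
contact_force: [-0.1, 0.2, 0.4]
gripper_width: 0.008
grip_force: 0.0
clock: 19.28
tool_pos: [0.4637, 0.3779, 0.1888]
ee_rot: [3.141, 0.052, -0.0]
contact_force: [0.1, 0.3, -0.1]
gripper_width: 0.002
grip_force: 0.0
clock: 19.45
tool_pos: [0.4637, 0.3779, 0.188]
ee_rot: [3.141, 0.052, -0.0]
contact_force: [-0.2, -1.0, 0.5]
gripper_width: 0.001
grip_force: 0.0
```

```bash
python3 -m crank '[[0,[0,0,0.04],[0,0,0]],[0,[0,0,0],[0,0,0]]]'|sed -n '1,4p'
python3 -m crank '[[0,[0,0,0.04],[0,0,0]],[0,[0,0,0],[0,0,0]]]'|sed -n '1,4p'
python3 -m crank '[[0,[0,0,0.04],[0,0,0]],[0,[0,0,0],[0,0,0]]]'|sed -n '1,4p'
```

```text
clock: 19.62
tool_pos: [0.4638, 0.378, 0.1874]
ee_rot: [-3.141, -0.052, -0.0]
contact_force: [-0.1, 0.8, 2.6]
clock: 19.78
tool_pos: [0.4639, 0.3782, 0.1869]
ee_rot: [-3.14, -0.052, -0.001]
contact_force: [-1.3, -0.4, 6.6]
clock: 19.95
tool_pos: [0.4639, 0.3782, 0.1862]
ee_rot: [-3.14, -0.052, -0.002]
contact_force: [-2.1, -0.2, 7.8]
```

```bash
python3 -m crank '[[0,[0,0,0.04],[0,0,0]],[0,[0,0,0],[0,0,0]]]'|sed -n '2p;4p'
python3 -m crank '[[0,[0,0,0.04],[0,0,0]],[0,[0,0,0],[0,0,0]]]'|sed -n '2p;4p'
python3 -m crank '[[0,[0,0,0.03],[0,0,0]],[0,[0,0,0],[0,0,0]]]'|sed -n '2p;4p'
```

```text
tool_pos: [0.4639, 0.3781, 0.1848]
contact_force: [-0.2, 0.1, 0.1]
tool_pos: [0.4639, 0.378, 0.1831]
contact_force: [1.0, 0.3, 2.9]
tool_pos: [0.4639, 0.3779, 0.1823]
contact_force: [0.2, -0.6, 1.5]
```

```bash
for i in 1; do python3 -m crank '[[0,[0,0,0.04],[0,0,0]],[0,[0,0,0],[0,0,0]]]'|sed -n '2p;4p'; done
python3 -m crank '[[0,[0,0,0.04],[0,0,0]],[0,[0,0,0],[0,0,0]]]'|sed -n '2p;4p'
python3 -m crank '[[0,[0,0,0.03],[0,0,0]],[0,[0,0,0],[0,0,0]]]'|sed -n '2p;4p'
```

```text
tool_pos: [0.4638, 0.3779, 0.1812]
contact_force: [2.0, 0.2, 2.4]
tool_pos: [0.4636, 0.3778, 0.1798]
contact_force: [0.1, -0.8, -0.1]
tool_pos: [0.4636, 0.3779, 0.1792]
contact_force: [-0.0, 0.4, -0.3]
```

```bash
python3 -m crank '[[0,[0,0,0.03],[0,0,0]],[0,[0,0,0],[0,0,0]]]'|sed -n '2p;4p'
python3 -m crank '[[0,[0,0,0.03],[0,0,0]],[0,[0,0,0],[0,0,0]]]'|sed -n '2p;4p'
python3 -m crank '[[0,[0,0,0.03],[0,0,0]],[0,[0,0,0],[0,0,0]]]'|sed -n '2p;4p'
```

```text
tool_pos: [0.4638, 0.3779, 0.1791]
contact_force: [-1.2, -0.8, 1.8]
tool_pos: [0.4638, 0.378, 0.179]
contact_force: [-2.4, -2.5, 8.3]
tool_pos: [0.4639, 0.378, 0.1789]
contact_force: [-4.2, -2.9, 12.0]
```

```bash
python3 -m crank '[[0,[0,0,-0.3],[0,0,0]],[0,[0,0,-1],[0,0,0]],[0,[0,0,-1],[0,0,0]],[0,[0,0,-1],[0,0,0]],[0,[0,0,-1],[0,0,0]],[0,[-1,0,-0.3],[0,0,0]],[0,[-1,0,0],[0,0,0]],[0,[-1,0,0],[0,0,0]],[0,[-1,0.6,0],[0,0,0]],[0,[-0.5,0.6,0],[0,0,0]],[0,[0,0,0],[0,0,0]],[0,[0,0,0],[0,0,0]]]'
python3 - <<'E'
from h import *
np.set_printoptions(precision=4,suppress=True)
f=grab('wrist'); np.save('f8.npy',f,allow_pickle=True); im=f['image']; hsv=cv2.cvtColor(im,cv2.COLOR_BGR2HSV)
for lo,hi,nm,z in [((105,120,40),(125,255,255),'blue',.13),((5,150,90),(18,255,255),'orange',.11)]:
  n,lab,st,c=cv2.connectedComponentsWithStats(cv2.inRange(hsv,lo,hi))
  for i in range(1,n):
    if st[i,4]>25: print(nm,st[i],c[i],atz(f,c[i],z))
for q,z in [('ledge',.179),('grip',.128),('tray',.103),('seat',.103)]:
  for d in r.landmark_of(f,q)[:3]: print(q,np.round(d['location'],1),round(d['score'],2),atz(f,d['location'],z))
go([.4,.37,.3])
E
```

```text
clock: 22.45
tool_pos: [0.3521, 0.3441, 0.2931]
ee_rot: [-3.14, -0.052, -0.002]
contact_force: [0.1, 0.6, -0.5]
gripper_width: 0.004
grip_force: 0.0
blue [477   0  15   9  63] [484.9206   3.381 ] [0.6268 0.0266 0.13  ]
blue [ 206   73   46   98 3880] [228.9224 124.8735] [0.4141 0.3755 0.13  ]
blue [ 334   73   49   98 2663] [353.4608 128.196 ] [0.4175 0.2343 0.13  ]
blue [417  92  37  37 747] [435.4793 110.0576] [0.4516 0.1228 0.13  ]
orange [222  60  16   3  41] [230.2683  61.1463] [0.4897 0.378  0.11  ]
ledge [225.1  76.7] 0.76 [0.4612 0.3761 0.179 ]
ledge [432.  130.1] 0.66 [0.4252 0.1588 0.179 ]
grip [231.  112.1] 0.71 [0.4284 0.3737 0.128 ]
grip [430.  119.7] 0.71 [0.4385 0.1292 0.128 ]
tray [413.5 131. ] 0.82 [0.4215 0.1384 0.103 ]
tray [335.3  87.6] 0.66 [0.4653 0.2512 0.103 ]
tray [231.7  72.4] 0.61 [0.4771 0.3764 0.103 ]
seat [228.   74.9] 0.85 [0.4739 0.3807 0.103 ]
t 22.7 p [0.3528 0.3446 0.292 ] yaw 1.87 tilt [-0.0006 -0.0005] F [-0.3  0.5 -0.9] w 0.005 g 0.0
shift units [ 1.92 -0.95 -0.32]
```

```bash
python3 -m crank '[[0,[0,1,0],[0,0,0]],[0,[0,1,0],[0,0,0]],[0,[0,1,0],[0,0,0]],[0,[0,1,0],[0,0,0]],[0,[0,1,0],[0,0,0]],[0,[0,0.8,0],[0,0,0]],[0,[0,0,0],[0,0,0]],[0,[0,0,0],[0,0,0]]]' | sed -n '1,2p'
python3 - <<'E'
from h import *
g=grab('wrist');f=np.load('f8.npy',allow_pickle=True).item()
for k in(f,g):
  hsv=cv2.cvtColor(k['image'],cv2.COLOR_BGR2HSV)
  for lo,hi,nm in [((105,120,40),(125,255,255),'blue'),((4,110,60),(20,255,255),'orange')]:
    n,lab,st,c=cv2.connectedComponentsWithStats(cv2.inRange(hsv,lo,hi))
    for i in range(1,n):
      if st[i,4]>5 and st[i,1]<170: print(nm,st[i].tolist(),np.round(c[i],1))
E
```

```text
clock: 23.37
tool_pos: [0.3575, 0.199, 0.2925]
blue [477, 0, 15, 9, 63] [484.9   3.4]
blue [499, 22, 5, 9, 15] [501.   26.1]
blue [206, 73, 46, 98, 3880] [228.9 124.9]
blue [334, 73, 49, 98, 2663] [353.5 128.2]
blue [417, 92, 37, 37, 747] [435.5 110.1]
orange [220, 59, 19, 5, 93] [229.2  61. ]
orange [352, 63, 13, 4, 26] [358.4  64.8]
blue [445, 2, 6, 10, 24] [447.5   6.5]
blue [209, 73, 46, 98, 2393] [233.8 130.3]
blue [89, 81, 49, 93, 3778] [113.4 129. ]
blue [331, 82, 50, 45, 1049] [356.5 104. ]
orange [495, 0, 2, 5, 6] [495.8   1.7]
orange [224, 59, 19, 3, 56] [233.2  60. ]
orange [105, 72, 7, 3, 16] [107.6  73.2]
```

Seen from matching viewpoints, the new tray and the reference tray cover the same image rows, 73–171. Their catches' rear edges are both at row 59. So the tray is level and its catch is out, and I'm handing in.

```bash
python3 -c "
from rig import r
print(r.sign_off())"
```

```text
the job is handed in; nothing more can be done
None
```

The blue tray hangs in the free bay, level with the other one and against its stop, and its catch looks to be out. The highest force I read was about 18 N, when the plate met the uprights; pressing on the ledge read at most 12 N. I handed in at about 23.5 s on the robot's clock, with the gripper clear.

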